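# Clear, line up and hold the filter cover

## Task

Lift the dark canister by its handle off the filter box's cover and stand it upright, wholly on the round green mat, without dropping it or knocking it over. Then turn the red quarter-turn fastener until its wing lines up with the two yellow marks on the cover (so that its tang meets the slot below), and only then press the sprung cover fully home against the frame with the fingers. Finish while still holding the cover pressed home; leave the jar, the tape roll and the screwdriver where they are.

Things in the scene. Friction and masses are not known exactly. Their poses are not given: they have to be found in the camera images.
- canister: Loose dark steel canister, about 0.35 kg: round body 68 mm across and 58 mm tall, shoulder and cap up to 80 mm, with a rigid brass arched handle over it. Origin: centre of its underside, z up. It starts standing on the box's cover, clear of the fastener but too close for a gripper to work there.
- canister_grip (a point): Middle of the handle's straight top bar, 112 mm above the canister's underside. The bar is 10 mm thick, 44 mm long and runs along the canister's x axis; 27 mm of free space below the bar. Pinch it across (closing along the canister's y) from above.
- mat: Fixed round green mat, 130 mm across, 5 mm thick, on the bench to one side of the box. Origin: centre of its underside.
- filter_box: Fixed blue steel box, 180 (x) by 220 (y) by 60 mm tall; its rim is the frame, at 60 mm. Origin: centre of its underside, z up; louvred front looks to its -x. A black hose stub 44 mm across juts 30 mm from its +y side (look only). On top: the grey metal cover, 150 (x) by 180 (y) by 5 mm, guided straight up and down.
- cover_middle (a point): Centre of the cover's top face, 77 mm above the bench with the cover up, 65 mm when fully home. Site axes are those of the box.
- cover (a joint): How far the cover is pressed down, m: 0 = up on its springs (12 mm proud of the frame), 0.012 = fully home. Moves from about 6.5 N, home at about 12.5 N; springs back when let go. May be pressed anywhere, the fastener included. With the fastener out of line its tang meets the frame and stops the cover after about 2 mm.
- fastener (a joint): Fastener's angle, rad, anticlockwise from above positive: 0 = wing along the box's x, in line with the yellow marks; the tang enters the slot only within about 0.15 of that. Starts at 0.7 to 1.4: turn it clockwise. Light friction (0.06 N m), stays where left, end stops at -0.5 and 1.7, none at 0.
- fastener_grip (a point): Top middle of the fastener's red wing, on its turning axis: 50 mm from the box's centre towards the box's +y, 99 mm above the bench with the cover up. Its x runs along the wing. Wing: 36 mm long, 10 thick, 18 tall, white line on top, on a dark disc 38 mm across, 4 mm thick. The two yellow marks (24 by 5 mm) on the cover flank the disc along the box's x.
- jar: Loose amber jar with a steel lid, 60 mm across, 85 mm tall; a bystander. Origin: centre of its underside.
- tape: Loose yellow roll of tape lying flat, 90 mm across, 24 mm tall; a bystander. Origin: centre of its underside.
- screwdriver: Loose screwdriver lying on the bench beyond the box; a bystander. Origin: on its underside.
Mind the look-alikes: they are no part of the job. Leave any pink look-alike of the canister alone.

How it is judged:
By the outcome, as a careful person would: the job done as asked, in the order asked, and still so for the second after the job is handed in, while the arm keeps its last pose, push and grip.
It also fails if it takes over 54 s, if anything falls off the work surface, if the arm or the gripper's body presses on something with over 40 N, if the wrist force passes 120 N, or if a joint passes its speed limit or range.

## Robot

A 6-joint arm with a two-finger parallel gripper is mounted at the origin on the work surface. World frame = base frame: x ahead of the robot, y to its left, z up, the work surface at z = 0. Lengths are in m, angles in rad, forces in N, time in s.
With the tool pointing down it reaches from about 0.225 to 0.725 m from the base axis. Payload 3.1 kg.
Tool frame: the origin (TCP) lies at the very end of the fingers, on their centre line; the grasp point (between the pads) lies 19 mm behind it; z points along the fingers, y is the line along which they close (so a half turn about z gives the same grasp; the last joint's range is limited). The gripper opens to 85 mm and grips with 20 to 120 N. Pads are 22 mm wide; open, the fingers measure 114 mm over their backs; the gripper's body (76 mm by 85 mm) begins 54 mm behind the grasp point. The pads swing forward as they close: fully open they stand 13 mm farther back than shut.
Start: joints at [1.184, 0.048, 0.099, 1.622, 0, 1.443], TCP at [0.134, 0.508, 0.193] pointing down, gripper open.
Joint ranges: [-2.91, 2.91], [-0.99, 1.94], [-1.21, 1.42], [-2.12, 2.29], [-1.49, 1.47], [-3.14, 3.14]. Speed limits (rad/s): [2.79, 2.79, 3.14, 3.14, 3.14, 3.14].

## Interface

Orientations are given as a rotation vector (axis times angle).
In Python, from rig import telemetry, optics, ctrl gives the robot as it stands.
- The arm moves only by the tool servo_tool, never from a script. Its argument "plan" is a list of rows, each a list of 3 entries, a list of its own where there are three numbers: the shift along the tool's x, y, z each as a share of 25 cm, from -1 to 1, then the turn about the tool's z as a share of 30 degrees, from -1 to 1, then the finger opening in mm, from 0 to 85.4. In form: [[[x, y, z], yaw, claw], ...]. A call has 1 to 20 rows; each row is the pose to reach, as a shift and turn from the pose commanded when the call began, along the tool's axes at that moment; what a row does not reach only later rows make up. A row lasts 1/12 s, in which the tool goes at most 41.7 mm and 7.16 degrees, less where a joint would pass 70% of its speed; a pose out of reach is approached as far as the arm can. A call with a number of a shift or a turn outside -1 to 1 is refused whole. A call with a gripper value outside its range is refused whole. The fingers move at their own pace and stop on an object; the grip force is fixed at half the most. Time passes only in rows, so rows that repeat a pose let the fingers close. It gives the time, the measured TCP pose, the force, the opening and the grip force at its end, in the units of the state.
- telemetry.get_state(): the state, without advancing time (a new reading comes with each control period).
- optics.get_image(name): name is "scene" or "top" or "wrist"; returns a dict with "color" (480x640x3 uint8, red, green, blue), "mtx" (3x3 intrinsics, pixels), "pose" (4x4, takes a point from camera to world coordinates). Camera axes: x right, y down, z forward; pixel columns grow to the right and rows downward; lengths in m; the calibration is good to about 2 mm. A picture is of the moment at which its call begins. There is no depth.
- ctrl.finish_job(): hands the job in; it is judged then, once.
The state is a dict: "time_s": time; "q": joint angles; "qvel": joint speeds; "joint_efforts": joint torques, N m; "eef_pos": TCP position; "eef_rot": TCP orientation; "contact_force": force on the tool from outside, world axes, zero at the start; "torque": the same for the moment, N m; "width": finger opening in m; "gripper_force": force on a finger pad.
Only numpy, scipy, OpenCV 4.12 (cv2) and the standard library are available. Lean on these libraries where they do the work, as an engineer would, in place of code of your own. Each camera call takes 0.05 s, during which the arm holds its last target. There are 200 camera calls.

## Working session

There is one attempt and no reset: what is moved stays moved. The work goes in short steps, Python scripts to look and compute and a tool call to move; the robot and the scene stay as the last step left them, time stands still between calls to the robot, and variables do not carry over. Pictures are saved under pics/ and viewed, at most 10 in all, crops included, and the job is handed in when it is done.

Besides the shell and the picture viewer there is one more tool, called after "Request:" as name(argument=value, ...), one argument or row to a line, values as JSON. servo_tool: Moves the arm, as the interface text tells. Its arguments: {"type":"object","properties":{"plan":{"type":"array","items":{"type":"array"}}},"required":["plan"]}

```bash
mkdir -p pics; ls; cat > h.py <<'E'
import numpy as np, cv2
from rig import telemetry, optics, ctrl
def grab(n,f=None):
    d=optics.get_image(n); 
    if f: cv2.imwrite('pics/'+f,d['color'][:,:,::-1]); np.savez('pics/'+f+'.npz',**{k:np.array(d[k]) for k in('color','mtx','pose')})
    return d
def ray(d,uv):
    v=np.linalg.inv(d['mtx'])@[uv[0],uv[1],1]; return d['pose'][:3,3],d['pose'][:3,:3]@v
def onz(d,uv,z):
    o,v=ray(d,uv); return o+v*(z-o[2])/v[2]
def tri(*p):
    A=np.zeros((3,3));b=np.zeros(3)
    for d,uv in p:
        o,v=ray(d,uv);v=v/np.linalg.norm(v);P=np.eye(3)-np.outer(v,v);A+=P;b+=P@o
    return np.linalg.solve(A,b)
def proj(d,p):
    c=d['pose'][:3,:3].T@(np.array(p)-d['pose'][:3,3]);u=d['mtx']@c;return u[:2]/u[2]
E
python3 - <<'E'
from h import *
for n in('scene','top','wrist'):
    d=grab(n,n+'0.png');print(n,np.round(d['pose'],3).tolist(),np.round(d['mtx'],1).tolist())
print(telemetry.get_state())
E
```

```text
pics
scene [[0.725, 0.485, -0.489, 1.189], [0.688, -0.498, 0.528, -0.695], [0.013, -0.719, -0.694, 1.065], [0.0, 0.0, 0.0, 1.0]] [[474.4, 0.0, 319.3], [0.0, 474.4, 231.5], [0.0, 0.0, 1.0]]
top [[-0.0, -0.988, 0.153, 0.346], [-1.0, 0.002, 0.013, -0.024], [-0.013, -0.153, -0.988, 1.568], [0.0, 0.0, 0.0, 1.0]] [[493.9, 0.0, 323.2], [0.0, 493.9, 240.4], [0.0, 0.0, 1.0]]
wrist [[0.256, 0.919, 0.3, 0.058], [0.967, -0.243, -0.082, 0.529], [-0.003, 0.311, -0.95, 0.374], [0.0, 0.0, 0.0, 1.0]] [[397.4, 0.0, 322.0], [0.0, 397.4, 238.6], [0.0, 0.0, 1.0]]
{'time_s': 0.15, 'q': array([ 1.18417979e+00,  4.85857538e-02,  9.79278504e-02,  1.62197881e+00,
       -1.17932498e-05,  1.44298202e+00]), 'qvel': array([-0.00068845,  0.00042473,  0.00525162, -0.00144858,  0.00079992,
       -0.00073012]), 'joint_efforts': array([ 1.28686715e-03, -3.39258921e+01,  3.20424235e+01,  1.53740868e-02,
       -1.40034576e-04,  7.37371209e-06]), 'eef_pos': array([0.13417509, 0.50699907, 0.19196847]), 'eef_rot': array([-4.05332912e-01, -3.11487272e+00,  2.80006954e-03]), 'contact_force': array([ 0.17532816,  0.0550939 , -0.46042571]), 'torque': array([0.00575017, 0.04154141, 0.01595796]), 'gripper_force': 0.0, 'width': 0.0855906282493767}
```

View pics/scene0.png

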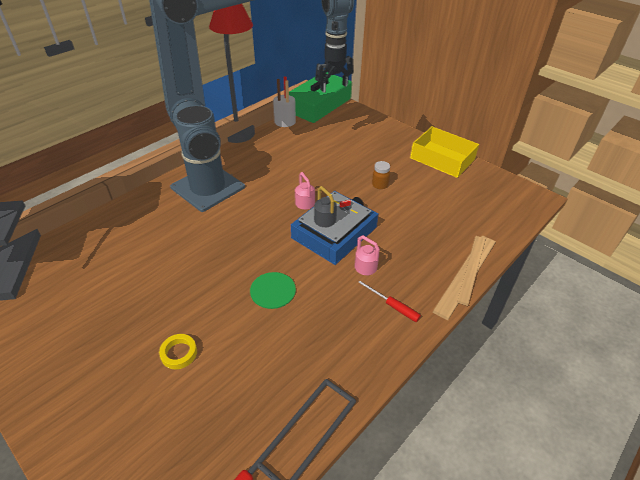

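View pics/top0.png

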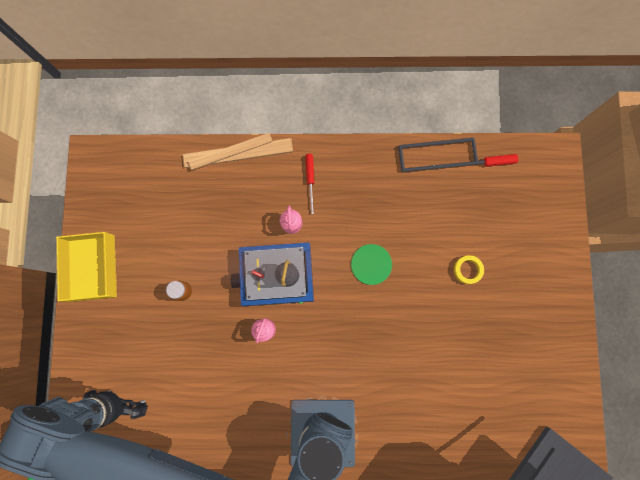

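The scene view shows the canister on the box at about (325,212), the mat at (273,290) and two pink look-alikes at (305,193) and (367,258). In the top view the box is at (276,274), the canister at (287,273), the fastener at (258,274) and the mat at (372,264). I'll zoom in next.

```bash
python3 - <<'E'
from h import *
a=cv2.imread('pics/top0.png')[230:320,225:325];b=cv2.imread('pics/scene0.png')[170:270,280:390]
A=cv2.resize(a,(400,360),interpolation=cv2.INTER_CUBIC);B=cv2.resize(b,(396,360),interpolation=cv2.INTER_CUBIC)
cv2.imwrite('pics/crop.png',np.hstack([A,B]))
t={k:v for k,v in np.load('pics/top0.png.npz').items()};s={k:v for k,v in np.load('pics/scene0.png.npz').items()}
def blob(d,lo,hi,roi):
    h=cv2.cvtColor(d['color'],cv2.COLOR_RGB2HSV);m=cv2.inRange(h,lo,hi);z=np.zeros_like(m);x0,y0,x1,y1=roi;z[y0:y1,x0:x1]=m[y0:y1,x0:x1]
    n,l,st,c=cv2.connectedComponentsWithStats(z);i=1+np.argmax(st[1:,4]);return c[i],st[i],(l==i)
g=(50,80,50),(75,255,255)
ct,_,_=blob(t,*g,(340,230,410,300));cs,_,_=blob(s,*g,(240,260,310,320))
print('mat',ct,cs,onz(t,ct,.005),onz(s,cs,.005),tri((t,ct),(s,cs)))
bl=(105,120,50),(125,255,255)
c,st,m=blob(t,*bl,(225,230,325,320));print(c,st)
cn=cv2.findContours(m.astype(np.uint8),cv2.RETR_EXTERNAL,2)[0];r=cv2.minAreaRect(max(cn,key=cv2.contourArea));print(r)
for p in cv2.boxPoints(r):print(p,onz(t,p,.06))
rt=blob(t,(0,150,80),(8,255,255),(240,255,280,295));rs=blob(s,(0,150,80),(8,255,255),(330,190,365,220))
print('red',rt[:2],rs[:2],onz(t,rt[0],.095),tri((t,rt[0]),(s,rs[0])))
E
```

```text
mat [371.16743827 264.10493827] [272.3221374  289.94427481] [ 0.51142368 -0.15653607  0.005     ] [ 0.51244147 -0.156801    0.005     ] [ 0.51166345 -0.15645455  0.00398993]
[278.08630394 295.83302064] [241 270  72  36 533]
((275.7781677246094, 289.1143493652344), (30.203460693359375, 72.55841064453125), 83.2901611328125)
[237.98294 278.35498] [0.46239366 0.25596348 0.06      ]
[310.0444  269.87714] [0.48812643 0.03540107 0.06      ]
[313.5734  299.87372] [0.39684232 0.02432385 0.06      ]
[241.51193 308.35156] [0.37141757 0.24284378 0.06      ]
red (array([256.79166667, 273.33333333]), array([252, 270,  11,   8,  24], dtype=int32)) (array([344.93877551, 203.55102041]), array([340, 201,  11,   6,  49], dtype=int32)) [0.47467065 0.19343407 0.095     ] [0.47473309 0.19371579 0.0909723 ]
```

View pics/crop.png

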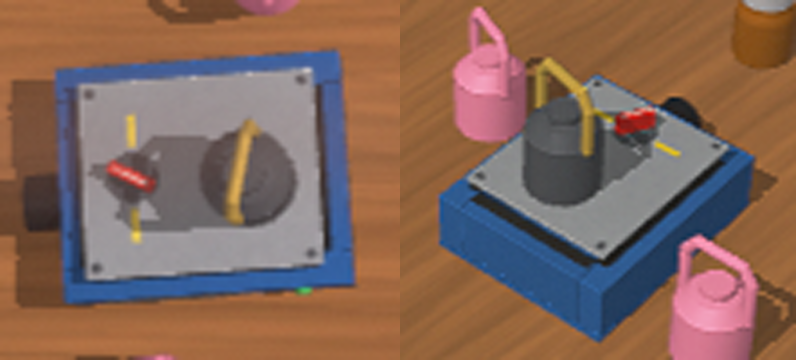

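The crop shows the brass bar running (252,125)–(235,215), the red wing at (132,176) turned from the yellow marks at (131,130) and (136,240), and the box nearly square to the image. I'll move the wrist camera over the box.

Request:
servo_tool(
  plan=[
    [[-0.8,-0.6,-0.24],0,85],
    [[-0.8,-0.6,-0.24],0,85],
    [[-0.8,-0.6,-0.24],0,85],
    [[-0.8,-0.6,-0.24],0,85],
    [[-0.8,-0.6,-0.24],0,85],
    [[-0.8,-0.6,-0.24],0,85],
    [[-0.8,-0.6,-0.24],0,85],
    [[-0.8,-0.6,-0.24],0,85],
  ],
)

```text
time_s: 0.82
eef_pos: [0.291, 0.3099, 0.2536]
eef_rot: [0.414, 3.113, 0.002]
contact_force: [0.2, 0.7, 0.1]
width: 0.085
gripper_force: 0.0
```

Request:
servo_tool(
  plan=[
    [[-0.8,-0.6,-0.24],0,85],
    [[-0.8,-0.6,-0.24],0,85],
    [[-0.8,-0.6,-0.24],0,85],
    [[-0.8,-0.6,-0.24],0,85],
    [[-0.8,-0.6,-0.24],0,85],
    [[-0.8,-0.6,-0.24],0,85],
    [[-0.8,-0.6,-0.24],0,85],
    [[-0.8,-0.6,-0.24],0,85],
    [[-0.8,-0.6,-0.24],0,85],
  ],
)

```text
time_s: 1.57
eef_pos: [0.4438, 0.1164, 0.312]
eef_rot: [-0.404, -3.113, -0.001]
contact_force: [-0.4, 0.8, -0.1]
width: 0.0852
gripper_force: 0.0
```

```bash
python3 - <<'E'
from h import *
d=grab('wrist','w1.png');print(np.round(d['pose'],4).tolist());s=telemetry.get_state();print(s['eef_pos'],s['eef_rot'])
E
```

```text
[[0.2559, 0.9194, 0.2986, 0.3675], [0.9667, -0.2434, -0.0791, 0.1377], [-0.0001, 0.3089, -0.9511, 0.4941], [0.0, 0.0, 0.0, 1.0]]
[0.44333652 0.11682439 0.31216418] [-4.02177555e-01 -3.11357363e+00 -9.62456799e-04]
```

View pics/w1.png

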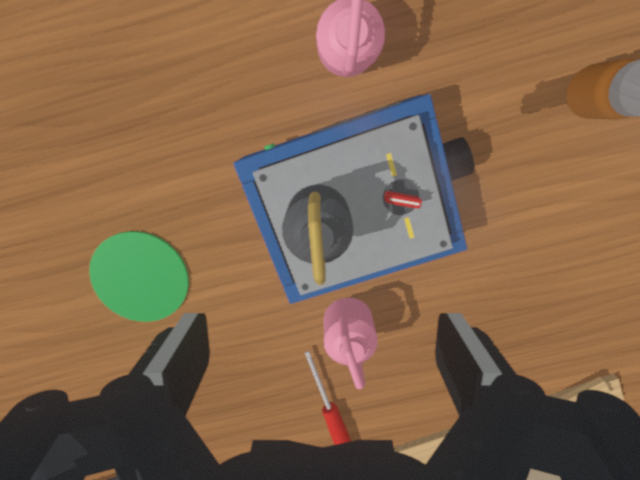

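The wrist view shows the handle at (315,195)–(320,280), the wing at (388,196)–(421,203), the yellow marks at (391,164) and (409,228), and the mat at (139,277). A second wrist view, shifted, gives the heights.

Request:
servo_tool(
  plan=[
    [[0,0.3,0],0,85],
    [[0,0.3,0],0,85],
    [[0,0.3,0],0,85],
    [[0,0.3,0],0,85],
  ],
)

```text
time_s: 1.95
eef_pos: [0.4618, 0.1907, 0.3119]
eef_rot: [-0.395, -3.114, 0.001]
contact_force: [-0.5, 0.0, 0.5]
width: 0.0853
gripper_force: 0.0
```

```bash
cat >> h.py <<'E'
def load(f): return dict(np.load('pics/'+f+'.npz'))
def comps(d,lo,hi,roi,amin=30):
    h=cv2.cvtColor(d['color'],cv2.COLOR_RGB2HSV);m=cv2.inRange(h,lo,hi);z=np.zeros_like(m);x0,y0,x1,y1=roi;z[y0:y1,x0:x1]=m[y0:y1,x0:x1]
    n,l,st,c=cv2.connectedComponentsWithStats(z);return [(c[i],st[i],(l==i).astype(np.uint8)) for i in range(1,n) if st[i,4]>=amin]
def rect(m):
    return cv2.minAreaRect(max(cv2.findContours(m,0,2)[0],key=cv2.contourArea))
E
python3 - <<'E'
from h import *
grab('wrist','w2.png')
for f in('w1.png','w2.png'):
    d=load(f);print(f, proj(d,[.47,.14,.08]))
    R=(150,60,540,330)
    for nm,lo,hi in(('yel',(18,90,80),(32,255,255)),('red',(0,170,100),(8,255,255)),('blue',(105,120,40),(125,255,255)),('cover',(0,0,110),(180,40,190))):
        for c,st,m in comps(d,lo,hi,R,40):
            print(nm,np.round(c,1),st,[np.round(v,1) for v in rect(m)])
im=[cv2.imread('pics/'+f)[y:y+220,x:x+190] for f,x,y in(('w1.png',280,100),('w2.png',180,100))]
cv2.imwrite('pics/c2.png',cv2.resize(np.hstack(im),(760,440),interpolation=2))
E
```

```text
w1.png [348.61985184 206.50055705]
yel [391.  164.4] [386 153  11  23 107] [array([390.9, 164.3]), array([22.8,  4.7]), np.float64(74.1)]
yel [315.7 237.5] [ 308  192   17   92 1076] [array([315.5, 237.6]), array([91.5, 13.4]), np.float64(85.7)]
yel [408.8 227.4] [405 218   9  20  93] [array([408.8, 227.4]), array([20.2,  4.5]), np.float64(74.1)]
yel [177.2 256.4] [153 234  37  53  70] [array([175.6, 256.9]), array([63.2, 11.1]), np.float64(55.3)]
yel [172.5 309.7] [150 289  39  34  52] [array([171.9, 308.8]), array([ 8.7, 50.3]), np.float64(49.0)]
red [405.1 197.5] [392 194  28   8  63] [array([405.6, 197.4]), array([27.7,  2.5]), np.float64(11.3)]
blue [416.1 116.3] [ 376   95   68   65 1190] [array([421. , 118.3]), array([80.2, 46.6]), np.float64(33.0)]
blue [301.1 204.5] [ 235  127  231  176 3648] [array([349.7, 204.1]), array([156.8, 192.9]), np.float64(71.6)]
blue [457.3 225. ] [455 218   6  14  41] [array([457.1, 224.2]), array([13.,  4.]), np.float64(74.1)]
cover [362.2 200.3] [  253   115   199   180 14203] [array([357.2, 207.7]), array([137.2, 175.9]), np.float64(71.0)]
cov
[... 812 characters left out ...]
([330.2, 198.2]), array([28.4,  3.9]), np.float64(9.5)]
blue [352.6 103.2] [345  97  14  16 104] [array([351.5, 105.6]), array([15.5, 11.9]), np.float64(76.0)]
blue [280.6 189.7] [ 165  109  235  194 5075] [array([283.9, 204.6]), array([159.1, 200.5]), np.float64(71.6)]
cover [537.2  93.7] [534  78   6  33 128] [array([536.5,  94. ]), array([32.,  5.]), np.float64(90.0)]
cover [294.7 200.9] [  181   117   202   178 15393] [array([283.2, 208.8]), array([139.5, 172.7]), np.float64(71.6)]
cover [459.1 321.4] [449 313  22  17 215] [array([459.1, 321.6]), array([24.4, 11.1]), np.float64(56.3)]
cover [184.8 321.6] [174 314  23  16 209] [array([185. , 321.5]), array([11.1, 24.7]), np.float64(33.7)]
```

View pics/c2.png

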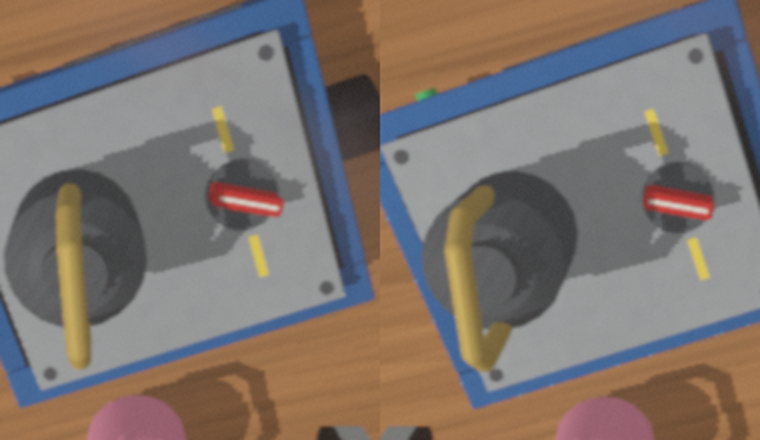

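The crop shows handle elbows at w1 (314.5,219),(320,280) and w2 (217.5,217.5),(231,281), and the wing's white line in both views.

```bash
python3 - <<'E'
from h import *
a,b=load('w1.png'),load('w2.png')
T=lambda p,q:tri((a,p),(b,q))
e1=T((314.5,219),(217.5,217.5));e2=T((320,279),(230.5,280))
print('elbows',e1,e2,'mid',(e1+e2)/2,'ang',np.degrees(np.arctan2(*(e2-e1)[1::-1])))
# height-constrained
for d,p,q in((a,(314.5,219),(320,279)),(b,(217.5,217.5),(230.5,280))):
    P,Q=onz(d,p,.189),onz(d,q,.189);print((P+Q)/2,np.linalg.norm(P-Q),np.degrees(np.arctan2(*(Q-P)[1::-1])))
y1=T((391,164.4),(317.7,165.9));y2=T((408.8,227.4),(338.6,228.9))
print('marks',y1,y2,(y1+y2)/2,'boxx ang',np.degrees(np.arctan2(*(y2-y1)[1::-1])))
for d,p,q in((a,(391,164.4),(408.8,227.4)),(b,(317.7,165.9),(338.6,228.9))):
    P,Q=onz(d,p,.077),onz(d,q,.077);print('marks77',(P+Q)/2,np.degrees(np.arctan2(*(Q-P)[1::-1])))
W=[]
for d,roi in((a,(380,185,430,215)),(b,(305,185,355,215))):
    h=cv2.cvtColor(d['color'],cv2.COLOR_RGB2HSV)
    sat=cv2.inRange(h,(0,0,185),(180,90,255)); x0,y0,x1,y1_=roi
    m=np.zeros_like(sat);m[y0:y1_,x0:x1]=sat[y0:y1_,x0:x1]
    ys,xs=np.nonzero(m);c=np.array([xs.mean(),ys.mean()]);W.append(c)
    vx,vy=cv2.fitLine(np.c_[xs,ys].astype(np.float32),2,0,.01,.01).ravel()[:2]
    P,Q=onz(d,c-12*np.array([vx,vy]),.099),onz(d,c+12*np.array([vx,vy]),.099)
    print('white',len(xs),c,onz(d,c,.099),'wing ang',np.degrees(np.arctan2(*(Q-P)[1::-1])))
print(T(*W))
c=cv2.findContours(comps(a,(50,80,50),(75,255,255),(60,200,230,350),500)[0][2],0,2)[0][0]
print('mat w1',onz(a,cv2.fitEllipse(c)[0],.005))
c=[q for q in comps(b,(50,80,50),(75,255,255),(0,200,230,350),500)]
if c:print(c[0][1],onz(b,cv2.fitEllipse(cv2.findContours(c[0][2],0,2)[0][0])[0],.005))
E
```

```text
elbows [0.44402678 0.11139007 0.19229475] [0.50016677 0.10084242 0.18179832] mid [0.47209677 0.10611625 0.18704654] ang -10.640751681766206
[0.47158061 0.10623286 0.189     ] 0.052015397830176 -10.096737619691726
[0.47050836 0.10705138 0.189     ] 0.05435763457903036 -7.66266588760671
marks [0.43812494 0.19298775 0.07879638] [0.509575   0.19776997 0.07933844] [0.47384997 0.19537886 0.07906741] boxx ang 3.829149370402828
marks77 [0.47437415 0.19567338 0.077     ] 3.8810321436116233
marks77 [0.47434265 0.19529209 0.077     ] 3.8060479912147196
white 77 [405.33766234 201.45454545] [0.47492583 0.19676258 0.099     ] wing ang 64.65672065546853
white 77 [330.06493506 202.97402597] [0.47487269 0.19657062 0.099     ] wing ang 64.78665733219368
[0.47464283 0.1966094  0.10002926]
mat w1 [ 0.50919645 -0.15297306  0.005     ]
[  32  231  100   90 6930] [ 0.50918751 -0.15288415  0.005     ]
```

Request:
servo_tool(
  plan=[
    [[-0.11,-0.3,0.1],-0.18,70],
    [[-0.11,-0.3,0.3],-0.18,70],
    [[-0.11,-0.3,0.36],-0.18,70],
    [[-0.11,-0.3,0.36],-0.18,70],
    [[-0.11,-0.3,0.36],-0.18,70],
    [[-0.11,-0.3,0.36],-0.18,70],
  ],
)

```text
time_s: 2.5
eef_pos: [0.4711, 0.1085, 0.2249]
eef_rot: [0.258, 3.129, 0.002]
contact_force: [-0.9, -0.0, 0.8]
width: 0.0699
gripper_force: 0.0
```

```bash
cat >> h.py <<'E'
from scipy.spatial.transform import Rotation as Ro
def shares(target,ang=None):
    s=telemetry.get_state();R=Ro.from_rotvec(s['eef_rot']).as_matrix()
    a=np.degrees(np.arctan2(R[1,0],R[0,0]))
    print('pos',np.round(s['eef_pos'],4),'xang',round(a,2),'F',np.round(s['contact_force'],2),'w',s['width'],'t',s['time_s'])
    print('share',np.round(R.T@(np.array(target)-s['eef_pos'])/.25,4), 'tilt',R[:,2].round(4))
    if ang is not None: print('yaw share',-(((ang-a)+90)%180-90)/30)
E
python3 - <<'E'
from h import *
shares([.471,.1065,.170],-9.5)
d=grab('wrist','w3.png');s=grab('scene','s3.png')
for c,st,m in comps(d,(18,90,80),(32,255,255),(150,40,540,400),60):print(c,st,rect(m))
print(proj(d,[.471,.1065,.189]))
p=np.array([.471,.1065,.189]);v=np.array([np.cos(np.radians(-9.5)),np.sin(np.radians(-9.5)),0])*.026
im=cv2.imread('pics/w3.png')
for q in(p-v,p+v):cv2.circle(im,tuple(int(k) for k in proj(d,q)),3,(255,0,255),1)
cv2.imwrite('pics/w3m.png',im)
E
```

```text
pos [0.4711 0.1085 0.2249] xang 170.56 F [-0.93 -0.    0.77] w 0.06993558903771516 t 2.5
share [-0.0005 -0.0083  0.2195] tilt [ 2.5e-03  8.0e-04 -1.0e+00]
yaw share 0.0020698942489010127
[416.62130178 150.15976331] [412 136  10  30 169] ((416.4759826660156, 150.5698699951172), (29.274259567260742, 6.079530715942383), 82.40535736083984)
[315.50898204 235.84081836] [ 307  174   18  126 2004] ((315.4999694824219, 236.49996948242188), (124.99998474121094, 16.999996185302734), 90.0)
[429.875      233.19078947] [426 220   9  27 152] ((429.83245849609375, 233.1054229736328), (26.14972686767578, 5.770615577697754), 81.02737426757812)
[316.72226868 252.18681689]
```

View pics/w3m.png

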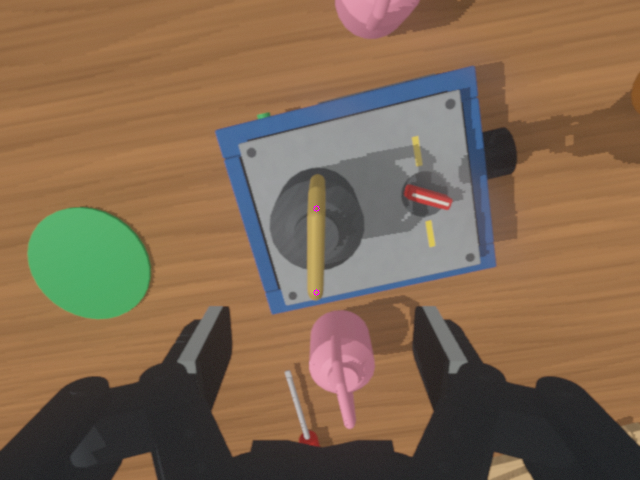

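The marked bar ends lie on the handle at (316,208) and (316,293), so the grip is aligned. Descend, then close.

Request:
servo_tool(
  plan=[
    [[0,-0.008,0.1],0,70],
    [[0,-0.008,0.17],0,70],
    [[0,-0.008,0.22],0,70],
    [[0,-0.008,0.22],0,70],
    [[0,-0.008,0.22],0,70],
    [[0,-0.008,0.22],0,30],
    [[0,-0.008,0.22],0,0],
    [[0,-0.008,0.22],0,0],
    [[0,-0.008,0.22],0,0],
    [[0,-0.008,0.22],0,0],
    [[0,-0.008,0.22],0,0],
    [[0,-0.008,0.22],0,0],
    [[0,-0.008,0.22],0,0],
    [[0,-0.008,0.22],0,0],
  ],
)

```text
time_s: 3.77
eef_pos: [0.4704, 0.1061, 0.1678]
eef_rot: [-0.258, -3.131, 0.0]
contact_force: [-1.0, -0.7, 0.3]
width: -0.0
gripper_force: 0.0
```

```bash
python3 - <<'E'
from h import *
d=grab('wrist','w4.png');s=grab('scene','s4.png')
a=cv2.imread('pics/w4.png')[0:480,120:520];b=cv2.imread('pics/s4.png')[140:270,270:390]
cv2.imwrite('pics/c4.png',np.hstack([a,cv2.resize(b,(400,433),interpolation=2)[:433] if 0 else cv2.copyMakeBorder(cv2.resize(b,(400,433),interpolation=2),0,47,0,0,0)]))
print(telemetry.get_state()['width'])
E
```

```text
-6.161864968051565e-05
```

View pics/c4.png

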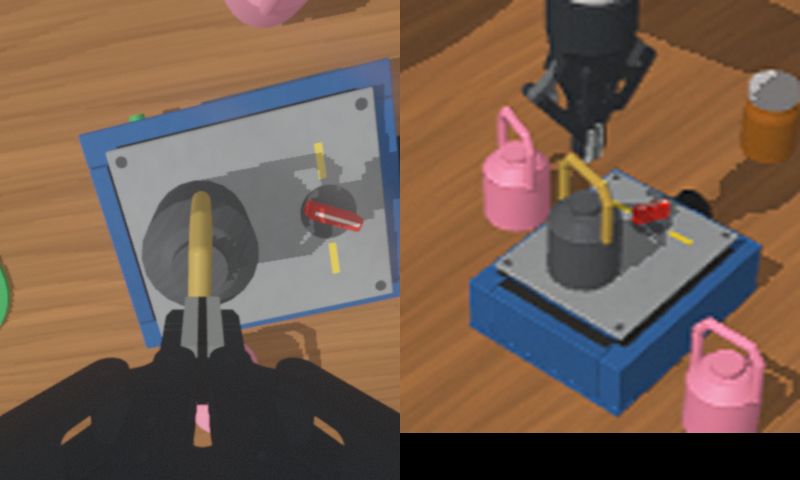

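The wrist view shows the shut fingers ending at about (322,297), on top of the handle's image. In the scene view they appear above or behind the bar. I'll check where the reported TCP projects.

```bash
python3 - <<'E'
from h import *
w,s=load('w4.png'),load('s4.png');st=telemetry.get_state();p=st['eef_pos']
print(p,proj(w,p),proj(s,p),'scene crop',(proj(s,p)-[270,140])*400/120)
print('bar in scene crop',(proj(s,[.471,.1065,.189])-[270,140])*400/120)
# handle tri: scene & wrist
t=load('top0.png');s0=load('scene0.png')
for d in(t,s0,s,w):
  for c,q,m in comps(d,(18,110,60),(32,255,255),(150,150,540,400),20):print(c.round(1),q)
  print()
R=Ro.from_rotvec(st['eef_rot']).as_matrix()
print('cam rel tool',R.T@(w['pose'][:3,3]-p))
for f in('w1.png','w2.png','w3.png'):print(load(f)['pose'][:3,3])
E
```

```text
[0.47042797 0.10608956 0.16780182] [319.92168233 276.67618951] [325.66882838 196.905911  ] scene crop [185.56276128 189.68637   ]
bar in scene crop [186.89940821 171.09073675]
[468.5 269.2] [453 255  31  29 487]
[284.4 272.9] [281 260   9  26  85]

[445.4 159.6] [ 410  150   68   28 1219]
[326.3 197.1] [317 186  23  27 162]
[177.5 351.2] [158 333  39  37 845]

[445.4 159.6] [ 410  150   68   28 1218]
[326.3 197. ] [317 186  23  27 160]
[177.5 351.2] [158 334  39  36 845]

[440.2 162.6] [435 150  10  28 158]
[319.8 246.2] [ 309  192   23  105 2134]
[453.7 257.3] [449 243  10  30 195]

cam rel tool [ 0.07949548  0.00116637 -0.1818675 ]
[0.36750678 0.13772183 0.49412094]
[0.38546748 0.21173751 0.49394106]
[0.392405   0.12256125 0.40658073]
```

```bash
python3 - <<'E'
from h import *
w,s=load('w4.png'),load('s4.png')
for a in((322,290),(322,297),(322,303)):
  for b in((327.5,186.5),(326.5,188)):print(a,b,tri((w,a),(s,b)))
a=w['color'][230:330,270:370,::-1];b=s['color'][160:220,295:355,::-1]
cv2.imwrite('pics/c5.png',np.hstack([cv2.resize(a,(400,400),interpolation=0),cv2.resize(b,(400,400),interpolation=0)]))
E
```

```text
(322, 290) (327.5, 186.5) [0.4658307  0.11167472 0.19967382]
(322, 290) (326.5, 188) [0.46619792 0.10991502 0.19595177]
(322, 297) (327.5, 186.5) [0.46762904 0.11073669 0.20141187]
(322, 297) (326.5, 188) [0.46802971 0.10895681 0.19775808]
(322, 303) (327.5, 186.5) [0.46914861 0.1099413  0.20289575]
(322, 303) (326.5, 188) [0.46957678 0.10814474 0.19929913]
```

View pics/c5.png

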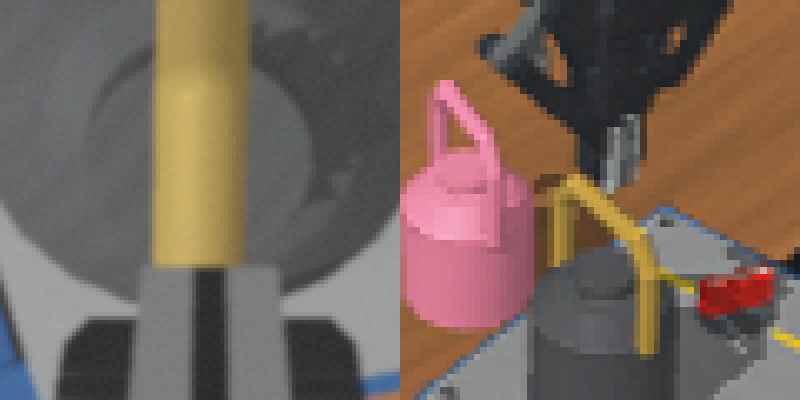

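```bash
python3 - <<'E'
from h import *
w,s=load('w4.png'),load('s4.png');st=telemetry.get_state();p=st['eef_pos'];R=Ro.from_rotvec(st['eef_rot']).as_matrix()
for z in(0,-.01,-.02,-.025,-.03,-.035,-.04):print(z,[proj(w,p+R@[x,0,z]).round(1).tolist() for x in(.011,0,-.011)],[proj(s,p+R@[x,0,z]).round(1).tolist() for x in (.011,0,-.011)])
E
```

```text
0 [[319.9, 256.0], [319.9, 276.7], [320.0, 296.7]] [[323.4, 195.0], [325.7, 196.9], [328.0, 198.9]]
-0.01 [[319.8, 263.5], [319.8, 285.2], [319.9, 306.0]] [[323.5, 192.4], [325.7, 194.3], [328.0, 196.2]]
-0.02 [[319.6, 272.0], [319.7, 294.6], [319.7, 316.4]] [[323.5, 189.7], [325.8, 191.6], [328.1, 193.6]]
-0.025 [[319.5, 276.5], [319.6, 299.7], [319.7, 321.9]] [[323.6, 188.4], [325.9, 190.3], [328.2, 192.2]]
-0.03 [[319.5, 281.3], [319.5, 305.0], [319.6, 327.8]] [[323.6, 187.0], [325.9, 188.9], [328.2, 190.9]]
-0.035 [[319.4, 286.4], [319.5, 310.7], [319.5, 334.0]] [[323.6, 185.7], [325.9, 187.6], [328.3, 189.5]]
-0.04 [[319.3, 291.9], [319.4, 316.8], [319.4, 340.6]] [[323.7, 184.3], [326.0, 186.2], [328.3, 188.2]]
```

The fingers are really about 30 mm higher than the stated TCP, with their tips at z≈0.20, just above the bar. Open and go 30 mm lower.

Request:
servo_tool(
  plan=[
    [[0,0,-0.04],0,30],
    [[0,0,-0.04],0,70],
    [[0,0,-0.04],0,70],
    [[0,0,-0.04],0,70],
    [[0,0,-0.04],0,70],
    [[0,0,-0.04],0,70],
    [[0,0,0.05],0,70],
    [[0,0,0.11],0,70],
    [[0,0,0.11],0,70],
    [[0,0,0.11],0,70],
  ],
)

```text
time_s: 4.7
eef_pos: [0.4694, 0.106, 0.1394]
eef_rot: [-0.258, -3.128, 0.001]
contact_force: [0.6, 0.5, 0.2]
width: 0.0702
gripper_force: 0.0
```

Request:
servo_tool(
  plan=[
    [[0,0,0],0,30],
    [[0,0,0],0,0],
    [[0,0,0],0,0],
    [[0,0,0],0,0],
    [[0,0,0],0,0],
    [[0,0,0],0,0],
    [[0,0,0],0,0],
    [[0,0,0],0,0],
  ],
)

```text
time_s: 5.37
eef_pos: [0.4711, 0.1058, 0.1412]
eef_rot: [0.258, 3.129, -0.001]
contact_force: [-0.1, -1.3, 4.3]
width: 0.0077
gripper_force: 58.6
```

Request:
servo_tool(
  plan=[
    [[0,0,-0.03],0,0],
    [[0,0,-0.06],0,0],
    [[0,0,-0.09],0,0],
    [[0,0,-0.12],0,0],
    [[0,0,-0.12],0,0],
    [[0,0,-0.12],0,0],
  ],
)

```text
time_s: 5.87
eef_pos: [0.4711, 0.1063, 0.1711]
eef_rot: [0.258, 3.13, 0.001]
contact_force: [0.6, 0.3, -2.8]
width: 0.0077
gripper_force: 58.5
```

```bash
python3 - <<'E'
from h import *
shares([.5095,-.155,.25])
d=grab('wrist','w6.png');s=grab('scene','s6.png')
a=d['color'][100:460,170:470,::-1];b=s['color'][130:250,270:390,::-1]
cv2.imwrite('pics/c6.png',np.hstack([cv2.resize(a,(400,480)),cv2.resize(b,(400,480))]))
E
```

```text
pos [0.4711 0.1063 0.1711] xang 170.58 F [ 0.63  0.34 -2.82] w 0.007690827332930531 t 5.8667
share [-0.3232 -1.0057 -0.3156] tilt [ 1.3e-03  3.0e-04 -1.0e+00]
```

View pics/c6.png

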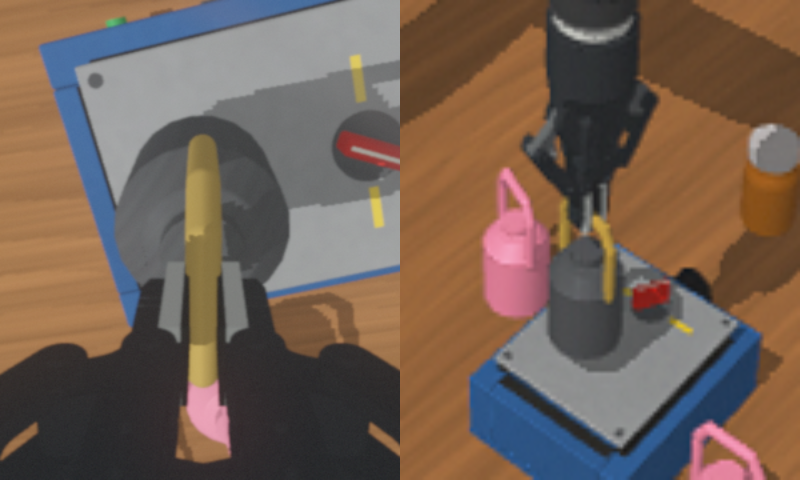

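The canister is lifted, hanging straight and centred in the pads. Carry it to the mat.

Request:
servo_tool(
  plan=[
    [[0,0,-0.08],0,0],
    [[0,0,-0.16],0,0],
    [[-0.02,-0.05,-0.2],0,0],
    [[-0.05,-0.14,-0.2],0,0],
    [[-0.08,-0.24,-0.2],0,0],
    [[-0.11,-0.34,-0.2],0,0],
    [[-0.14,-0.44,-0.2],0,0],
    [[-0.18,-0.54,-0.2],0,0],
    [[-0.21,-0.64,-0.2],0,0],
    [[-0.24,-0.74,-0.2],0,0],
    [[-0.28,-0.84,-0.2],0,0],
    [[-0.3,-0.92,-0.2],0,0],
    [[-0.32,-0.97,-0.2],0,0],
    [[-0.325,-1,-0.2],0,0],
    [[-0.325,-1,-0.2],0,0],
    [[-0.325,-1,-0.2],0,0],
    [[-0.325,-1,-0.2],0,0],
  ],
)

```text
time_s: 7.38
eef_pos: [0.5096, -0.1526, 0.2205]
eef_rot: [-0.256, -3.131, -0.001]
contact_force: [0.3, 1.0, -2.0]
width: 0.0076
gripper_force: 58.8
```

```bash
python3 - <<'E'
from h import *
shares([.5105,-.155,.070])
for n in('scene','top'):
    d=grab(n,n+'7.png')
    for c,st,m in comps(d,(50,80,50),(75,255,255),(230,220,420,330),30):print(n,'green',c,st)
    for c,st,m in comps(d,(0,0,15),(180,80,95),(240,180,410,330),60):print(n,'dark',c.round(1),st)
E
```

```text
pos [ 0.5096 -0.1526  0.2205] xang 170.64 F [ 0.33  0.99 -2.05] w 0.007568806588660818 t 7.3833
share [-0.0052 -0.0096  0.6019] tilt [-2.e-04  9.e-04 -1.e+00]
scene green [272.3221374  289.94427481] [ 250  272   46   37 1310]
scene dark [265.  197.3] [ 243  180   46   45 1256]
scene dark [345.6 213.6] [319 197  52  37 403]
scene dark [333.6 231.3] [300 214  70  30 203]
scene dark [267.5 244.8] [255 226  27  35 644]
top green [356.23717949 260.07051282] [351 251  13  22 156]
top dark [379.6 216.3] [370 195  21  46  86]
top dark [398.5 243.8] [382 201  28  73 292]
top dark [352.1 278.9] [324 235  54  95 643]
top dark [305.1 269.6] [304 251   3  41  76]
top dark [243.7 268.5] [240 255   6  30  62]
```

Request:
servo_tool(
  plan=[
    [[-0.005,-0.01,0.08],0,0],
    [[-0.005,-0.01,0.17],0,0],
    [[-0.005,-0.01,0.26],0,0],
    [[-0.005,-0.01,0.35],0,0],
    [[-0.005,-0.01,0.43],0,0],
    [[-0.005,-0.01,0.5],0,0],
    [[-0.005,-0.01,0.55],0,0],
    [[-0.005,-0.01,0.57],0,0],
    [[-0.005,-0.01,0.58],0,0],
    [[-0.005,-0.01,0.58],0,0],
  ],
)

```text
time_s: 8.32
eef_pos: [0.5108, -0.1563, 0.0757]
eef_rot: [0.257, 3.131, -0.0]
contact_force: [-0.9, -0.3, -2.0]
width: 0.0071
gripper_force: 58.8
```

```bash
python3 - <<'E'
from h import *
shares([.5105,-.155,.0692])
s=grab('scene','s8.png')
for c,st,m in comps(s,(50,80,50),(75,255,255),(230,220,420,330),30):print('green',c,st)
# dark canister bottom row within mat area
p=telemetry.get_state()['eef_pos']
q=proj(s,[p[0],p[1],.005]);print('expected base centre',q)
a=s['color'][200:330,210:340,::-1];cv2.imwrite('pics/c8.png',cv2.resize(a,(520,520),interpolation=2))
E
```

```text
pos [ 0.5108 -0.1563  0.0757] xang 170.6 F [-0.93 -0.31 -1.97] w 0.007096277274044719 t 8.3167
share [0.0018 0.0048 0.0259] tilt [ 3.e-04 -1.e-04 -1.e+00]
green [273.23037975 294.01518987] [250 274  46  35 790]
expected base centre [272.08982923 289.66662995]
```

View pics/c8.png

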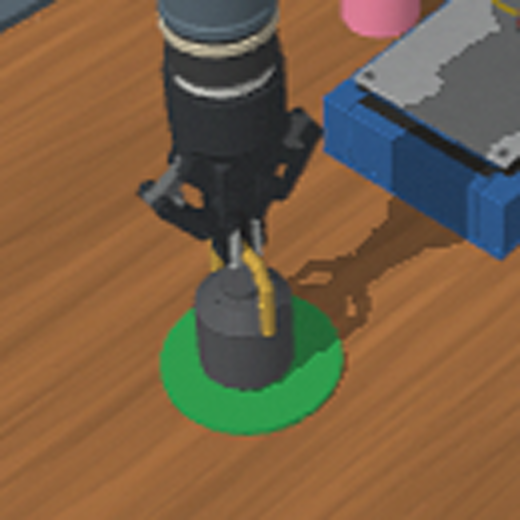

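The canister hangs upright and centred over the mat (base at about (245,370) in the crop). Lower it gently.

Request:
servo_tool(
  plan=[
    [[0,0,0.006],0,0],
    [[0,0,0.012],0,0],
    [[0,0,0.016],0,0],
    [[0,0,0.02],0,0],
    [[0,0,0.02],0,0],
    [[0,0,0.02],0,0],
  ],
)

```text
time_s: 8.87
eef_pos: [0.5105, -0.1565, 0.0704]
eef_rot: [-0.258, -3.131, -0.0]
contact_force: [0.6, 1.0, -2.8]
width: 0.0076
gripper_force: 58.8
```

Request:
servo_tool(
  plan=[
    [[0,0,0.003],0,0],
    [[0,0,0.005],0,0],
    [[0,0,0.006],0,0],
    [[0,0,0.006],0,0],
    [[0,0,0.006],0,0],
  ],
)

```text
time_s: 9.28
eef_pos: [0.5108, -0.1567, 0.0694]
eef_rot: [0.258, 3.13, -0.001]
contact_force: [-0.6, 0.4, -0.1]
width: 0.0072
gripper_force: 59.2
```

Request:
servo_tool(
  plan=[
    [[0,0,0.003],0,0],
    [[0,0,0.005],0,0],
    [[0,0,0.005],0,0],
    [[0,0,0.005],0,0],
  ],
)

```text
time_s: 9.62
eef_pos: [0.5112, -0.1573, 0.0693]
eef_rot: [0.258, 3.129, -0.003]
contact_force: [-1.8, -0.6, 5.9]
width: 0.0075
gripper_force: 59.8
```

Request:
servo_tool(
  plan=[
    [[0,0,-0.004],0,0],
    [[0,0,-0.004],0,12],
    [[0,0,-0.004],0,18],
    [[0,0,-0.004],0,25],
    [[0,0,-0.004],0,35],
    [[0,0,-0.004],0,45],
    [[0,0,-0.004],0,60],
    [[0,0,-0.004],0,60],
    [[0,0,-0.004],0,60],
  ],
)

```text
time_s: 10.37
eef_pos: [0.5106, -0.1564, 0.0686]
eef_rot: [-0.258, -3.131, -0.0]
contact_force: [0.2, 0.3, -1.0]
width: 0.0601
gripper_force: 0.0
```

Request:
servo_tool(
  plan=[
    [[0,0,-0.05],0,60],
    [[0,0,-0.12],0,60],
    [[0,0,-0.25],0,60],
    [[0,0,-0.4],0,60],
    [[0,0,-0.55],0,60],
    [[0,0,-0.65],0,60],
    [[0,0,-0.65],0,60],
  ],
)

```text
time_s: 10.95
eef_pos: [0.5136, -0.1578, 0.2399]
eef_rot: [0.257, 3.118, -0.007]
contact_force: [0.2, -0.9, 1.2]
width: 0.0599
gripper_force: 0.0
```

```bash
python3 - <<'E'
from h import *
shares([.4745,.196,.20],64.7)
s=grab('scene','s9.png');w=grab('wrist','w9.png');q=(18,110,60),(32,255,255)
for d,r in((s,(240,240,310,300)),(w,(200,100,460,400))):
    for c,st,m in comps(d,*q,r,20):print('brass',c.round(1),st,rect(m))
    for c,st,m in comps(d,(50,80,50),(75,255,255),(200,150,460,400),100):print('green',c.round(1),st)
print('handle mid expected',proj(s,[.511,-.157,.117]),proj(w,[.511,-.157,.117]))
E
```

```text
pos [ 0.5136 -0.1578  0.2399] xang 170.57 F [ 0.2  -0.87  1.21] w 0.05985165052861323 t 10.95
share [0.3883 1.3712 0.1499] tilt [ 0.0126 -0.0056 -0.9999]
yaw share -2.4709777454982844
brass [270.2 268.7] [261 257  18  29 158] ((270.6681213378906, 270.4891052246094), (30.746322631835938, 10.747194290161133), 52.594642639160156)
green [273.3 293.9] [250 274  46  35 753]
brass [368.1 137.5] [352 125  30  29  36] ((367.869873046875, 137.58123779296875), (40.31128692626953, 3.9443044662475586), 43.99491500854492)
brass [320.8 203.2] [ 312  156   18   95 1129] ((319.44842529296875, 203.01434326171875), (94.07215881347656, 16.96830177307129), 88.51213073730469)
green [328.2 189.2] [ 264  150  123   93 5014]
handle mid expected [269.57122827 263.24985119] [321.32293236 211.54089559]
```

The canister stands on the mat (its brass is still at (270,269) in the scene view). Now go to the fastener.

Request:
servo_tool(
  plan=[
    [[0.04,0.15,0],-0.2,60],
    [[0.1,0.3,0],-0.4,60],
    [[0.15,0.5,0],-0.6,60],
    [[0.19,0.68,0],-0.8,60],
    [[0.19,0.68,0],-1,60],
    [[0.19,0.68,0],-1,60],
    [[0.19,0.68,0],-1,60],
  ],
)

```text
time_s: 11.63
eef_pos: [0.4905, 0.0198, 0.2296]
eef_rot: [0.562, -3.088, -0.0]
contact_force: [0.0, 0.7, -0.3]
width: 0.0603
gripper_force: 0.0
```

```bash
python3 - <<'E'
from h import *
shares([.4745,.196,.20],64.7)
E
```

```text
pos [0.4905 0.0198 0.2296] xang -159.38 F [ 0.02  0.74 -0.32] w 0.0602776249030455 t 11.6333
share [-0.1885  0.6823  0.1184] tilt [-2.9e-03 -3.0e-04 -1.0e+00]
yaw share -1.469434460669991
```

Request:
servo_tool(
  plan=[
    [[-0.05,0.15,0],-0.2,60],
    [[-0.1,0.3,0],-0.4,60],
    [[-0.14,0.5,0.03],-0.6,60],
    [[-0.19,0.68,0.06],-0.8,60],
    [[-0.19,0.68,0.06],-1,60],
    [[-0.19,0.68,0.06],-1,60],
    [[-0.19,0.68,0.06],-1,60],
  ],
)

```text
time_s: 12.22
eef_pos: [0.476, 0.194, 0.2148]
eef_rot: [1.337, -2.84, 0.001]
contact_force: [0.0, 0.1, 0.1]
width: 0.0598
gripper_force: 0.0
```

Request:
servo_tool(
  plan=[
    [[0,0,0],-0.2,60],
    [[0,0,0],-0.4,60],
    [[0,0,0],-0.47,60],
    [[0,0,0],-0.47,60],
    [[0,0,0],-0.47,60],
  ],
)

```text
time_s: 12.63
eef_pos: [0.4768, 0.193, 0.2161]
eef_rot: [1.673, -2.659, 0.001]
contact_force: [0.1, 0.2, -0.8]
width: 0.0599
gripper_force: 0.0
```

```bash
cat > wing.py <<'E'
from h import *
import sys
def wing(d,z=.099):
    c0=proj(d,[.4745,.196,z]);x,y=int(c0[0]),int(c0[1]);r=45
    h=cv2.cvtColor(d['color'],cv2.COLOR_RGB2HSV);o=np.zeros(h.shape[:2],np.uint8)
    red=cv2.dilate(cv2.inRange(h,(0,150,80),(8,255,255)),np.ones((9,9)))
    wh=cv2.inRange(h,(0,0,185),(180,90,255))&red
    o[max(y-r,0):y+r,x-r:x+r]=wh[max(y-r,0):y+r,x-r:x+r]
    n,l,st,c=cv2.connectedComponentsWithStats(o);i=1+np.argmax(st[1:,4]);ys,xs=np.nonzero(l==i)
    v=cv2.fitLine(np.c_[xs,ys].astype(np.float32),2,0,.01,.01).ravel()[:2];c=np.array([xs.mean(),ys.mean()])
    P,Q=onz(d,c-10*v,z),onz(d,c+10*v,z)
    print('wing',c0.round(1),c.round(1),len(xs),onz(d,c,z).round(4),'ang',np.degrees(np.arctan2(*(Q-P)[1::-1])).round(2))
E
python3 - <<'E'
from wing import *
shares([.4745,.196,.056],64.7)
d=grab('wrist','w10.png');wing(d)
for c,st,m in comps(d,(18,90,80),(32,255,255),(100,20,540,400),60):print(c,onz(d,c,.077))
E
```

```text
pos [0.4768 0.193  0.2161] xang -115.65 F [ 0.12  0.15 -0.78] w 0.059948558843783445 t 12.6333
share [-0.0072  0.0138  0.6404] tilt [-1.e-04 -6.e-04 -1.e+00]
yaw share -0.01158923659949096
wing [326.6 217.4] [327.  216.6] 114 [0.474  0.1955 0.099 ] ang 64.78
[365.24043716 188.96721311] [0.43808242 0.19338455 0.077     ]
[289.48502994 230.62874251] [0.51004361 0.1982347  0.077     ]
```

Request:
servo_tool(
  plan=[
    [[-0.007,0.014,0.1],-0.01,60],
    [[-0.007,0.014,0.23],-0.01,60],
    [[-0.007,0.014,0.36],-0.01,60],
    [[-0.007,0.014,0.48],-0.01,60],
    [[-0.007,0.014,0.56],-0.01,60],
    [[-0.007,0.014,0.61],-0.01,60],
    [[-0.007,0.014,0.635],-0.01,60],
    [[-0.007,0.014,0.635],-0.01,60],
    [[-0.007,0.014,0.635],-0.01,60],
  ],
)

```text
time_s: 13.43
eef_pos: [0.4747, 0.1979, 0.0585]
eef_rot: [-1.685, 2.649, -0.001]
contact_force: [-0.2, 0.5, 0.8]
width: 0.06
gripper_force: 0.0
```

Request:
servo_tool(
  plan=[
    [[0,0,0],0,30],
    [[0,0,0],0,15],
    [[0,0,0],0,15],
    [[0,0,0],0,15],
    [[0,0,0],0,15],
    [[0,0,0],0,15],
  ],
)

```text
time_s: 13.93
eef_pos: [0.474, 0.198, 0.0577]
eef_rot: [-1.687, 2.65, -0.0]
contact_force: [-0.4, 0.4, 0.2]
width: 0.0148
gripper_force: 0.0
```

Request:
servo_tool(
  plan=[
    [[0,0,0],0,5],
    [[0,0,0],0,0],
    [[0,0,0],0,0],
    [[0,0,0],0,0],
    [[0,0,0],0,0],
  ],
)

```text
time_s: 14.35
eef_pos: [0.4748, 0.1976, 0.0579]
eef_rot: [-1.686, 2.649, -0.002]
contact_force: [2.7, -2.7, 0.5]
width: 0.0067
gripper_force: 58.8
```

Request:
servo_tool(
  plan=[
    [[0.003,0,0],0.1,0],
    [[0.006,0,0],0.25,0],
    [[0.006,0,0],0.4,0],
    [[0.006,0,0],0.55,0],
    [[0.006,0,0],0.7,0],
    [[0.006,0,0],0.85,0],
    [[0.006,0,0],1,0],
    [[0.006,0,0],1,0],
    [[0.006,0,0],1,0],
  ],
)

```text
time_s: 15.1
eef_pos: [0.4761, 0.1966, 0.0579]
eef_rot: [-0.941, 2.992, -0.002]
contact_force: [6.4, -1.9, -1.6]
width: 0.0073
gripper_force: 58.7
```

```bash
python3 - <<'E'
from wing import *
shares([.4743,.196,.0579],3.85)
E
```

```text
pos [0.4761 0.1966 0.0579] xang -145.07 F [ 6.4  -1.92 -1.61] w 0.007278823847381493 t 15.1
share [0.0072 0.0023 0.    ] tilt [ 5.5e-03  1.0e-04 -1.0e+00]
yaw share 1.0360046719177243
```

Request:
servo_tool(
  plan=[
    [[0.003,0,0],0.1,0],
    [[0.007,0.002,0],0.25,0],
    [[0.007,0.002,0],0.4,0],
    [[0.007,0.002,0],0.55,0],
    [[0.007,0.002,0],0.7,0],
    [[0.007,0.002,0],0.85,0],
    [[0.007,0.002,0],1,0],
    [[0.007,0.002,0],1,0],
    [[0.007,0.002,0],1,0],
  ],
)

```text
time_s: 15.85
eef_pos: [0.4767, 0.195, 0.058]
eef_rot: [-0.133, 3.129, -0.004]
contact_force: [11.8, -3.2, -4.7]
width: 0.0069
gripper_force: 58.7
```

```bash
python3 - <<'E'
from wing import *
shares([.4743,.196,.0579],3.85)
E
```

```text
pos [0.4767 0.195  0.058 ] xang -175.12 F [11.82 -3.22 -4.67] w 0.006915474112862887 t 15.85
share [0.0093 0.0049 0.0002] tilt [ 0.0099 -0.002  -0.9999]
yaw share 0.03421520953284206
```

Request:
servo_tool(
  plan=[
    [[-0.005,0,0],0.03,0],
    [[-0.01,0,0],0.034,0],
    [[-0.012,0,0],0.034,0],
    [[-0.012,0,0],0.034,0],
    [[-0.012,0,0],0.034,0],
  ],
)

```text
time_s: 16.27
eef_pos: [0.4767, 0.1949, 0.0579]
eef_rot: [-0.107, 3.136, -0.004]
contact_force: [6.3, -4.0, 0.3]
width: 0.0068
gripper_force: 59.5
```

Request:
servo_tool(
  plan=[
    [[-0.012,0,0],0.034,8],
    [[-0.012,0,0],0.034,14],
    [[-0.012,0,0],0.034,25],
    [[-0.012,0,0],0.034,45],
    [[-0.012,0,0],0.034,45],
    [[-0.012,0,-0.1],0.034,45],
    [[-0.012,0,-0.25],0.034,45],
    [[-0.012,0,-0.4],0.034,45],
    [[-0.012,0,-0.4],0.034,45],
  ],
)

```text
time_s: 17.02
eef_pos: [0.4816, 0.1981, 0.1659]
eef_rot: [-0.081, 3.127, 0.006]
contact_force: [0.9, -0.1, 1.0]
width: 0.045
gripper_force: 0.0
```

```bash
python3 - <<'E'
from wing import *
shares([.4743,.196,.0579],3.85)
d=grab('wrist','w11.png');wing(d)
y=[]
for c,st,m in comps(d,(18,90,80),(32,255,255),(100,20,540,400),60):print(c,onz(d,c,.077))
E
```

```text
pos [0.4816 0.1981 0.1659] xang -177.04 F [ 0.94 -0.08  1.05] w 0.04497294187473072 t 17.0167
share [ 0.0355 -0.0084  0.4317] tilt [ 0.0131  0.0043 -0.9999]
yaw share -0.029682400220800296
wing [317.6 223.5] [316.9 222.9] 175 [0.4741 0.1955 0.099 ] ang 4.26
[316.08984375 162.71484375] [0.43847864 0.19310163 0.077     ]
[318.18848168 262.46596859] [0.51081131 0.19799612 0.077     ]
```

The wing is at 4.3° against the box's 3.9°, so it is aligned. Close the fingers and move over the cover to press it.

```bash
python3 - <<'E'
from wing import *
shares([.479,.131,.065])
E
```

```text
pos [0.4807 0.1978 0.1629] xang -177.04 F [0.43 0.19 0.03] w 0.04493897039618027 t 17.0667
share [ 0.0242 -0.2676  0.3905] tilt [ 0.0097  0.0033 -0.9999]
```

Request:
servo_tool(
  plan=[
    [[0.02,-0.08,0],0,0],
    [[0.02,-0.18,0],0,0],
    [[0.02,-0.27,0],0,0],
    [[0.02,-0.27,0],0,0],
    [[0.02,-0.27,0.1],0,0],
    [[0.02,-0.27,0.25],0,0],
    [[0.02,-0.27,0.35],0,0],
    [[0.02,-0.27,0.4],0,0],
    [[0.02,-0.27,0.4],0,0],
    [[0.02,-0.27,0.4],0,0],
  ],
)

```text
time_s: 17.9
eef_pos: [0.4743, 0.1291, 0.0558]
eef_rot: [0.081, -3.137, -0.0]
contact_force: [0.6, -1.1, 0.1]
width: 0.0002
gripper_force: 0.0
```

```bash
python3 - <<'E'
from wing import *
shares([.479,.131,.047])
E
```

```text
pos [0.4743 0.1291 0.0558] xang -177.04 F [ 0.56 -1.06  0.15] w 0.0001810624455603117 t 17.9
share [-0.0192  0.0066  0.0352] tilt [-3.6e-03  1.0e-04 -1.0e+00]
```

Fingers are shut. Now creep down until contact.

Request:
servo_tool(
  plan=[
    [[0,0,0.01],0,0],
    [[0,0,0.02],0,0],
    [[0,0,0.028],0,0],
    [[0,0,0.028],0,0],
    [[0,0,0.028],0,0],
  ],
)

```text
time_s: 18.32
eef_pos: [0.4764, 0.1289, 0.051]
eef_rot: [-0.08, 3.14, 0.0]
contact_force: [0.2, -0.3, -0.5]
width: -0.0
gripper_force: 0.0
```

Request:
servo_tool(
  plan=[
    [[0,0,0.006],0,0],
    [[0,0,0.012],0,0],
    [[0,0,0.012],0,0],
    [[0,0,0.012],0,0],
  ],
)

```text
time_s: 18.65
eef_pos: [0.4758, 0.1287, 0.0473]
eef_rot: [0.08, -3.14, 0.0]
contact_force: [-0.7, -0.0, 0.2]
width: -0.0001
gripper_force: 0.0
```

Request:
servo_tool(
  plan=[
    [[0,0,0.006],0,0],
    [[0,0,0.012],0,0],
    [[0,0,0.016],0,0],
    [[0,0,0.016],0,0],
  ],
)

```text
time_s: 18.98
eef_pos: [0.4756, 0.1287, 0.043]
eef_rot: [0.08, -3.14, 0.0]
contact_force: [-0.3, -0.4, -0.0]
width: 0.0001
gripper_force: 0.0
```

Request:
servo_tool(
  plan=[
    [[0,0,0.006],0,0],
    [[0,0,0.012],0,0],
    [[0,0,0.016],0,0],
    [[0,0,0.016],0,0],
  ],
)

```text
time_s: 19.32
eef_pos: [0.4757, 0.1287, 0.039]
eef_rot: [0.08, -3.14, 0.0]
contact_force: [0.2, -0.5, 0.3]
width: 0.0001
gripper_force: 0.0
```

Request:
servo_tool(
  plan=[
    [[0,0,0.006],0,0],
    [[0,0,0.012],0,0],
    [[0,0,0.016],0,0],
    [[0,0,0.016],0,0],
  ],
)

```text
time_s: 19.65
eef_pos: [0.4761, 0.1288, 0.0369]
eef_rot: [-0.081, 3.14, -0.0]
contact_force: [-2.5, -0.7, 7.2]
width: 0.0002
gripper_force: 3.7
```

Contact at eef z≈0.0375. Push on down.

Request:
servo_tool(
  plan=[
    [[0,0,0.006],0,0],
    [[0,0,0.012],0,0],
    [[0,0,0.018],0,0],
    [[0,0,0.024],0,0],
    [[0,0,0.028],0,0],
    [[0,0,0.028],0,0],
    [[0,0,0.028],0,0],
  ],
)

```text
time_s: 20.23
eef_pos: [0.4761, 0.1288, 0.0307]
eef_rot: [-0.081, 3.14, -0.0]
contact_force: [-3.8, -1.0, 10.1]
width: -0.0
gripper_force: 5.2
```

Request:
servo_tool(
  plan=[
    [[0,0,0.005],0,0],
    [[0,0,0.01],0,0],
    [[0,0,0.015],0,0],
    [[0,0,0.015],0,0],
    [[0,0,0.015],0,0],
  ],
)

```text
time_s: 20.65
eef_pos: [0.4761, 0.1288, 0.0274]
eef_rot: [-0.081, 3.14, -0.0]
contact_force: [-5.1, -0.8, 12.3]
width: -0.0002
gripper_force: 6.0
```

Request:
servo_tool(
  plan=[
    [[0,0,0.005],0,0],
    [[0,0,0.01],0,0],
    [[0,0,0.014],0,0],
    [[0,0,0.014],0,0],
    [[0,0,0.014],0,0],
  ],
)

```text
time_s: 21.07
eef_pos: [0.4762, 0.1288, 0.0265]
eef_rot: [-0.081, 3.139, -0.0]
contact_force: [-10.2, -0.9, 23.4]
width: -0.0001
gripper_force: 11.7
```

Request:
servo_tool(
  plan=[
    [[0,0,0.004],0,0],
    [[0,0,0.006],0,0],
    [[0,0,0.006],0,0],
    [[0,0,0.006],0,0],
  ],
)

```text
time_s: 21.4
eef_pos: [0.4762, 0.1288, 0.0265]
eef_rot: [-0.081, 3.138, -0.0]
contact_force: [-12.5, -2.1, 30.0]
width: -0.0003
gripper_force: 14.9
```

The force rises with no further travel, so the cover is home. Ease off slightly and check.

Request:
servo_tool(
  plan=[
    [[0,0,-0.004],0,0],
    [[0,0,-0.004],0,0],
    [[0,0,-0.004],0,0],
    [[0,0,-0.004],0,0],
  ],
)

```text
time_s: 21.73
eef_pos: [0.4762, 0.1288, 0.0265]
eef_rot: [-0.081, 3.138, -0.0]
contact_force: [-10.5, -1.2, 25.6]
width: -0.0002
gripper_force: 12.7
```

```bash
python3 - <<'E'
from wing import *
shares([.479,.131,.047])
s=grab('scene','s12.png');w=grab('wrist','w12.png');wing(w,.087)
for c,st,m in comps(s,(18,110,60),(32,255,255),(240,240,310,300),20):print('brass',c.round(1),st)
for z in(.077,.065):print(z,[onz(w,c,z).round(4) for c,st,m in comps(w,(18,90,80),(32,255,255),(100,20,640,400),60)])
E
```

```text
pos [0.4762 0.1288 0.0265] xang -177.05 F [-10.45  -1.18  25.58] w -0.0001707428065425069 t 21.7333
share [-0.0118  0.0082 -0.0819] tilt [ 2.1e-03 -1.0e-04 -1.0e+00]Traceback (most recent call last):
  File "<stdin>", line 3, in <module>
  File "wing.py", line 9, in wing
    n,l,st,c=cv2.connectedComponentsWithStats(o);i=1+np.argmax(st[1:,4]);ys,xs=np.nonzero(l==i)
                                                     ~~~~~~~~~^^^^^^^^^^
    return _wrapfunc(a, 'argmax', axis=axis, out=out, **kwds)
    return bound(*args, **kwds)
ValueError: attempt to get argmax of an empty sequence
```

```bash
python3 - <<'E'
from h import *
s,s0,w=load('s12.png'),load('scene0.png'),load('w12.png')
for c,st,m in comps(s,(18,110,60),(32,255,255),(240,240,310,300),20):print('brass',c.round(1),st)
for d in(s0,s,load('s9.png')):print('red',[(c.round(1),st[4]) for c,st,m in comps(d,(0,140,60),(8,255,255),(330,185,370,225),15)])
print('red pred up/home',proj(s,[.4743,.196,.09]),proj(s,[.4743,.196,.078]))
C=[c for c,st,m in comps(w,(18,90,40),(34,255,255),(100,20,640,400),60)]
for z in(.077,.065):print(z,[onz(w,c,z).round(4).tolist() for c in C])
E
```

```text
brass [270.2 268.6] [261 257  18  29 157]
red [(array([344.9, 203.6]), np.int32(49))]
red [(array([345.1, 207. ]), np.int32(41))]
red [(array([344.9, 203.5]), np.int32(50))]
red pred up/home [345.42931754 203.3643454 ] [345.23602275 206.24130052]
0.077 [[0.4347, 0.1881, 0.077], [0.4954, 0.1921, 0.077]]
0.065 [[0.4382, 0.1938, 0.065], [0.5044, 0.1982, 0.065]]
```

The fastener has dropped by the full travel and the marks fit z = 0.065. The canister is unmoved on the mat, so I'm handing in.

```bash
python3 -c "
from rig import ctrl;print(ctrl.finish_job())"
```

```text
the job is handed in; nothing more can be done
None
```

The job is handed in at about 22 s: the canister stands upright near the middle of the mat, the wing is within half a degree of the yellow marks, and the fingers are holding the cover fully home with about 26 N.

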